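Stow the flashlight and wind the cradle's tension wheel until firm

TASK

Stow the aluminium flashlight for sailing: lay it in the wooden cradle, between the two sprung shoe pads and the two fence posts, and let go of it. Then wind the red tension wheel clockwise (seen from above) until it has closed on the flashlight and turns clearly firm, without forcing it further, and take your hand away. Leave the tumbler, the compass, the mug and the pencil pot where they stand.

Things in the scene. Friction and masses are not known exactly. Their poses are not given: they have to be found in the camera images.
- flashlight: aluminium flashlight, a plain round tube 34 mm in diameter and 150 mm long, 0.15 to 0.30 kg, lying on its side on the white table, free to roll. Origin at its middle (on the tube's axis), x along the tube to the lens. Either end may point either way in the cradle.
- cradle: dark wooden cradle fixed to the table: base board 10 mm thick, 170 mm wide along its y, from x = -175 to +60 mm. Origin at table height below the flashlight's place; x is the clamping direction (from wheel and shoe to fence), z up. The stowed flashlight lies along y on the board, its axis then 27 mm above the table and its middle at y = 0, give or take 20 mm.
- bed (a point): point on top of the cradle's board, cradle x = 0, y = 0. The fence is two fixed rubber-faced posts at cradle y = -50 and +50 mm, 30 mm wide, tops 44 mm above the table; where they stand along x is not measured: with the wheel unwound the clear space from shoe to fence is 46 to 64 mm. Between y = -35 and +35 mm it is free for fingers.
- shoe: sprung shoe: two rubber-faced pads at cradle y = -50 and +50 mm, 30 mm wide, tops 47 mm above the table. Origin midway between the pads, in the plane of their faces, 11 mm above the table; axes as the cradle's. Unwound, the faces are at cradle x = -30 mm. Winding drives it along +x, 8 mm per rad; it rolls the flashlight to the fence, then its springs (12 N per mm) load it.
- wheel_grip (a point): centre of the red fluted tension wheel, on its upright axis at the height to grip, 68 mm above the table, cradle x = -130 mm, y = 0. The wheel is 60 mm in diameter, rim from 55 to 78 mm above the table, free all round to be gripped across its diameter from above; the grey gearbox below it is 35 mm high (above the table).
- wheel: the same red wheel, origin as the grip point, z up. Starts unwound, turns clockwise from above by up to 7 rad, needing several grasps. Dry friction of 0.2 N m resists turning either way; once the flashlight is pinched the springs add 0.77 N m per rad against winding. Firm: springs at 0.2 to 0.35 N m (25 to 44 N). Let go, friction holds it at up to 25 N. 0.6 is too much.
- tumbler: glass tumbler standing on the table, 72 mm across, 85 mm high, a bystander. Origin at the centre of its foot.
- compass: round steel compass with a rubber foot, 72 mm across, 28 mm high, a bystander. Origin at the centre of its underside.
- mug: blue ceramic mug, 80 mm across, 85 mm high, handle along its y, a bystander. Origin at the centre of its foot.
- pencil_pot: dark steel pencil pot, 72 mm across, 95 mm high with pencils up to 160 mm, at the far edge, a bystander. Origin at the centre of its foot.
Not all that is in view belongs to the job. What is shaped like the flashlight but orange is not meant.

How it is judged:
On the way, in this order (a step that is already met when the one before it is completed fails the run):
1. the flashlight lies in the cradle between shoe and fence, let go, the wheel not yet wound firm (z of flashlight in the frame of cradle between 0.022 and 0.033 m and x of flashlight in the frame of cradle between -0.018 and 0.024 m and y of flashlight in the frame of cradle between -0.025 and 0.025 m and angle between the x axis of flashlight and the y axis of cradle, either way round below 0.35 rad and contact force between the fingers and flashlight below 0.1 N), for 0.2 s.
2. the wheel is wound until the shoe presses the flashlight firmly (contact force between shoe and flashlight above 12 N and contact force between each of the arm, the fingers and flashlight below 0.1 N), for 0.2 s.
At the end, for the whole second after the job is handed in: The flashlight lies at rest on the cradle board, along the posts (within 0.1 rad) and within 25 mm of the middle, pinched between shoe and fence with 12 to 40 N (contact force between shoe and flashlight between 12 and 40 N and z of flashlight in the frame of cradle between 0.022 and 0.033 m and x of flashlight in the frame of cradle between -0.018 and 0.024 m and y of flashlight in the frame of cradle between -0.025 and 0.025 m and angle between the x axis of flashlight and the y axis of cradle, either way round below 0.1 rad and linear speed of flashlight below 0.02 m/s); the robot touches nothing.
It fails at once if the tension wheel was forced far past firm (over 80 N on the flashlight) (contact force between shoe and flashlight above 80 N).
It fails at once if the tumbler, compass, mug or pencil pot was knocked or shifted by more than 30 mm (distance of any of tumbler, compass, mug, pencil_pot from where it was at the start of the episode above 0.03 m).
It fails at once if the glass tumbler was tipped (angle between tumbler's own z axis and vertical above 0.3 rad).
It also fails if it takes over 72 s, if anything falls off the work surface, if the arm or the gripper's body presses on something with over 40 N, if the wrist force passes 120 N, or if a joint passes its speed limit or range.

ROBOT

A 6-joint arm with a two-finger parallel gripper is mounted at the origin on the work surface. World frame = base frame: x ahead of the robot, y to its left, z up, the work surface at z = 0. Lengths are in m, angles in rad, forces in N, time in s.
With the tool pointing down it reaches from about 0.35 to 0.775 m from the base axis. Payload 7.3 kg.
Tool frame: the origin (TCP) lies midway between the tips of the shut fingers; the grasp point (between the pads) lies 19 mm behind it; z points along the fingers, y is the direction in which the jaws open and shut (so a half turn about z gives the same grasp; the last joint's range is limited). The gripper opens to 92 mm and grips with 3 to 60 N. Pads are 19 mm wide; open, the fingers measure 130 mm over their backs; the gripper's body (75 mm by 190 mm) begins 47 mm behind the grasp point.
Start: joints at [0.982, 0.342, 1.524, -0, 1.275, -0.146], TCP at [0.225, 0.474, 0.227] pointing down, gripper open.
Joint ranges: [-2.53, 2.53], [-0.77, 2.02], [0.04, 2.7], [-1, 4.14], [0.28, 2.66], [-3.11, 3.11]. Speed limits (rad/s): [2.57, 2.57, 3.14, 3.14, 3.14, 3.14].

INTERFACE

Orientations are given as [roll, pitch, yaw] about the fixed x, y, z axes, in that order (R = Rz(yaw) Ry(pitch) Rx(roll)).
In Python, from cell import robot, imaging gives the robot as it stands. The module is installed in compiled form; this text tells all that it offers.
- The arm moves only by the tool send_rows, never from a script. Its argument "plan" is a list of rows, each a list of 3 entries, a list of its own where there are three numbers: the shift along the world's x, y, z in m, then the turn, a rotation vector about the world's x, y, z in rad, then the closure in counts, from 0 (fully open) to 255 (shut). A call has 1 to 20 rows; each row shifts and turns the commanded pose from where the row before left it; what a row does not reach is not made up. A row lasts 1/10 s, in which the tool goes at most 50 mm and 8.59 degrees, less where a joint would pass 70% of its speed; a pose out of reach is approached as far as the arm can. A call is refused whole if a number of a shift passes 0.05 or a number of a turn 0.15, either way. A call with a gripper value outside its range is refused whole. The fingers move at their own pace and stop on an object; "newtons" is the grip in N (left out, the last holds). Time passes only in rows, so rows that do not move let the fingers close. It gives the time, the measured TCP pose, the force and the opening at its end, in the units of the state.
- robot.observe(): the state, without advancing time (a new reading comes with each control period).
- imaging.read_camera(name): name is "side" or "top" or "wrist"; returns a dict with "pixels" (480x640x3 uint8, red, green, blue), "fx", "fy", "cx", "cy" (pixels), "world_from_camera" (4x4, takes a point from camera to world coordinates). Camera axes: x right, y down, z forward; pixel columns grow to the right and rows downward; lengths in m; the calibration is good to about 2 mm. A picture is of the moment at which its call begins. There is no depth.
- robot.hand_in(): hands the job in, once; it reports no verdict.
The state is a dict: "time": time; "qpos": joint angles; "qvel": joint speeds; "joint_efforts": joint torques, N m; "tool_pos": TCP position; "tool_rot": TCP orientation; "contact_force": force on the tool from outside, world axes, zero at the start; "torque": the same for the moment, N m; "opening": finger opening in m.
Only numpy, scipy, OpenCV 4.12 (cv2) and the standard library are available. Lean on these libraries where they do the work, as an engineer would, in place of code of your own. Each camera call takes 0.05 s, during which the arm holds its last target.

## Working session

There is one attempt and no reset: what is moved stays moved. The work goes in short steps, Python scripts to look and compute and a tool call to move; the robot and the scene stay as the last step left them, time stands still between calls to the robot, and variables do not carry over. Pictures are saved under pics/ and viewed, and the job is handed in when it is done.

Besides the shell and the picture viewer there is one more tool, called after "Request:" by a JSON object that holds its "method" and its "body". send_rows: Moves the arm, as the interface text tells. Its arguments: {"type":"object","properties":{"plan":{"type":"array"},"newtons":{"type":"number"}},"required":["plan"]}

```bash
mkdir -p pics
python3 - <<'E'
from cell import robot, imaging
import cv2
s=robot.observe()
for k,v in s.items(): print(k,v)
for n in ["side","top","wrist"]:
    c=imaging.read_camera(n)
    cv2.imwrite(f"pics/{n}0.png",c["pixels"][:,:,::-1])
    print(n,c["fx"],c["fy"],c["cx"],c["cy"]);print(c["world_from_camera"])
E
```

```text
time 0.0
qpos [ 9.82001118e-01  3.42741581e-01  1.52503350e+00 -8.48190241e-07
  1.27538624e+00 -1.46018601e-01]
qvel [-3.15146421e-04 -5.03144637e-04 -9.66656188e-05  5.48667277e-04
 -1.07194665e-03  2.44870528e-03]
joint_efforts [-9.40359168e-04 -4.31235158e+01 -2.44225538e+01  7.18916254e-02
  5.57947950e-02 -1.78237515e-04]
tool_pos [0.22469426 0.47403136 0.22602942]
tool_rot [-3.14004056e+00 -2.27439425e-04  2.69881612e+00]
contact_force [0.47806682 0.31687567 0.2903714 ]
torque [ 0.05105708 -0.00351106 -0.03962899]
opening 0.09150612732766952
side 494.2807202030033 494.2807202030033 319.7104037123495 233.96182458165907
[[ 8.28662401e-01 -3.05986590e-01  4.68711885e-01 -8.26380610e-04]
 [-5.59529631e-01 -4.29385104e-01  7.08911154e-01 -9.13475065e-01]
 [-1.56594053e-02 -8.49706208e-01 -5.27023855e-01  7.10426299e-01]
 [ 0.00000000e+00  0.00000000e+00  0.00000000e+00  1.00000000e+00]]
top 584.0274968528407 584.0274968528407 317.311272809379 247.97444058916938
[[-1.10791439e-02 -9.85992986e-01  1.66418401e-01  3.63976691e-01]
 [-9.99937947e-01  1.07308797e-02 -2.99176207e-03 -5.65984237e-02]
 [ 1.16404057e-03 -1.66441221e-01 -9.86050691e-01  1.35117611e+00]
 [ 0.00000000e+00  0.00000000e+00  0.00000000e+00  1.00000000e+00]]
wrist 412.63985739141214 412.63985739141214 320.48158700358266 238.66316672517758
[[ 0.42836874  0.87431864  0.22818226  0.16404972]
 [ 0.9036017  -0.41391221 -0.11036597  0.50376382]
 [-0.0020476   0.25346321 -0.96734286  0.38361504]
 [ 0.          0.          0.          1.        ]]
```

View pics/top0.png

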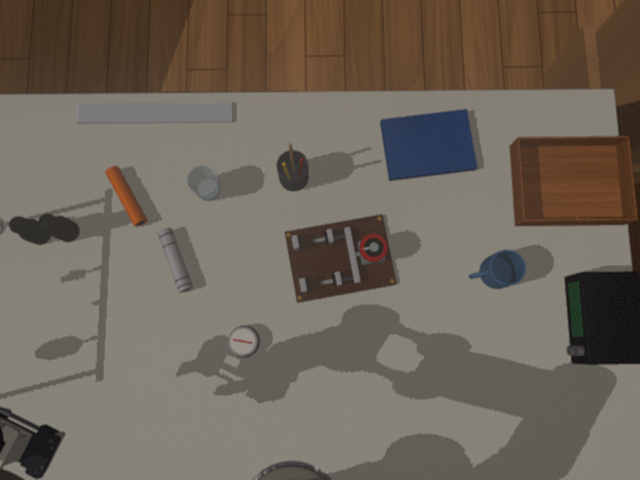

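View pics/side0.png

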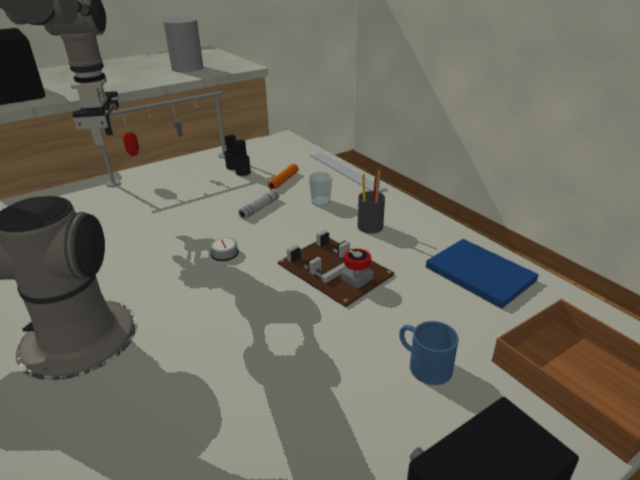

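Run:
```python
import cv2
a=cv2.imread("pics/top0.png")
cv2.imwrite("pics/topA.png",cv2.resize(a[190:320,150:290],None,fx=5,fy=5,interpolation=2)[:600])
cv2.imwrite("pics/topB.png",cv2.resize(a[205:310,275:410],None,fx=5.7,fy=5.7,interpolation=2))
cv2.imwrite("pics/topC.png",cv2.resize(a[180:480,0:260],None,fx=2,fy=2,interpolation=2))
b=cv2.imread("pics/side0.png")
cv2.imwrite("pics/sideB.png",cv2.resize(b[140:310,220:410],None,fx=3.5,fy=3.5,interpolation=2))
```

```text
(no output)
```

View pics/topA.png

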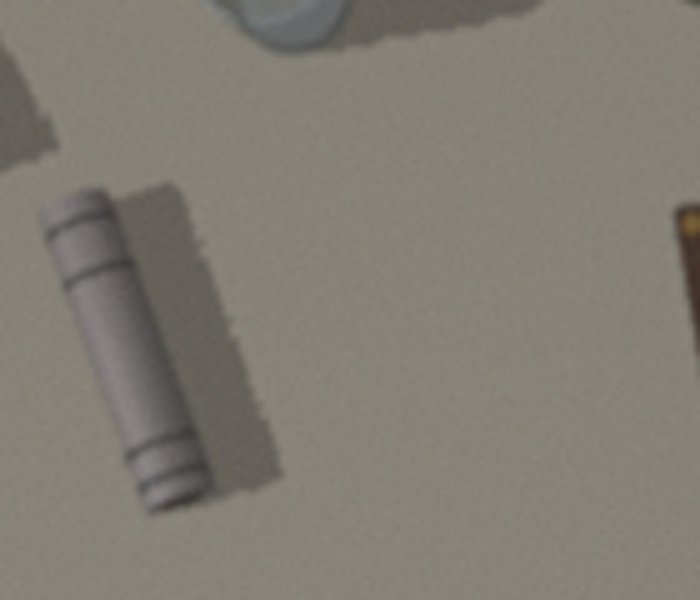

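View pics/topB.png

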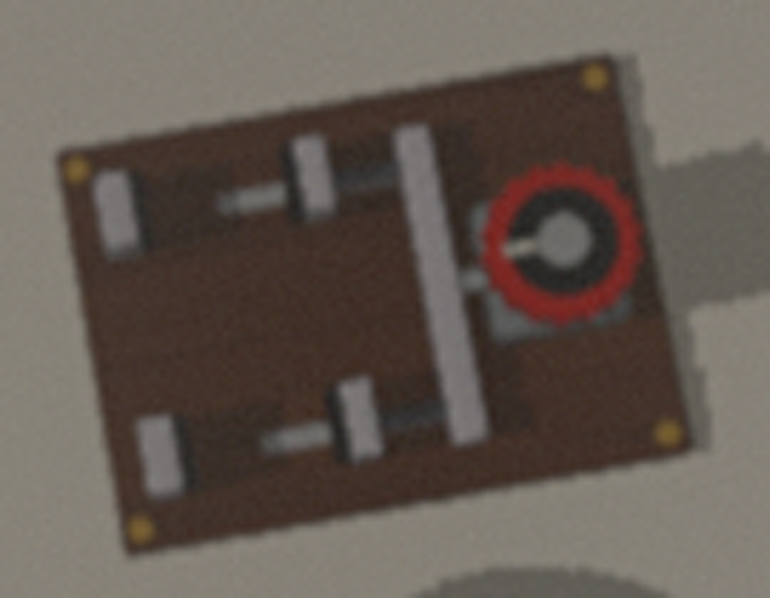

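View pics/topC.png

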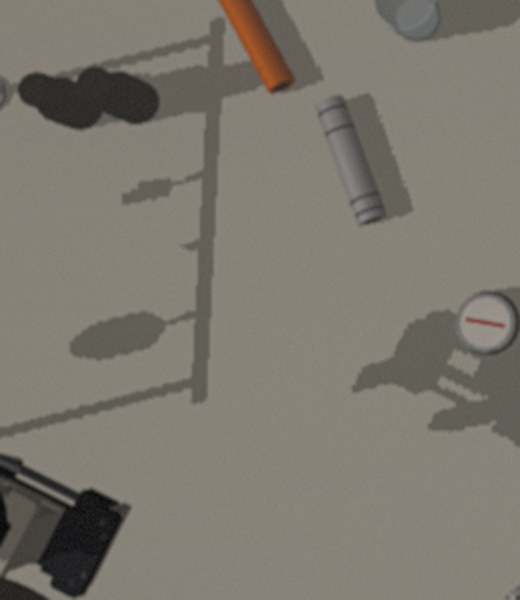

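View pics/sideB.png

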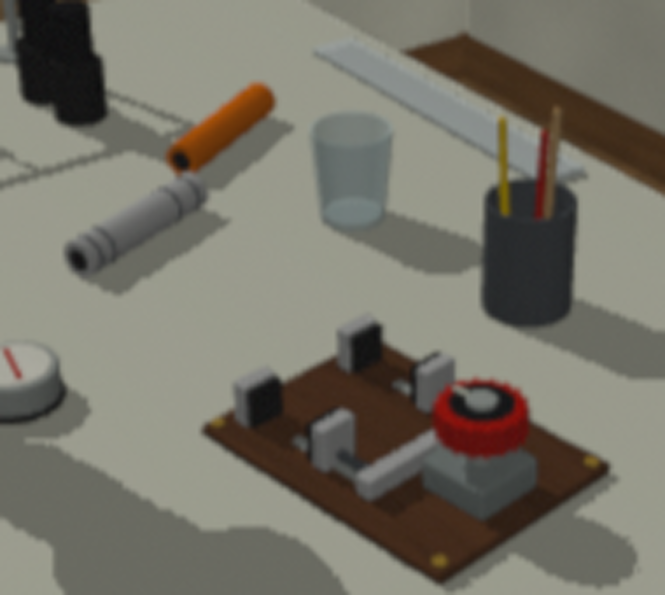

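View pics/wrist0.png

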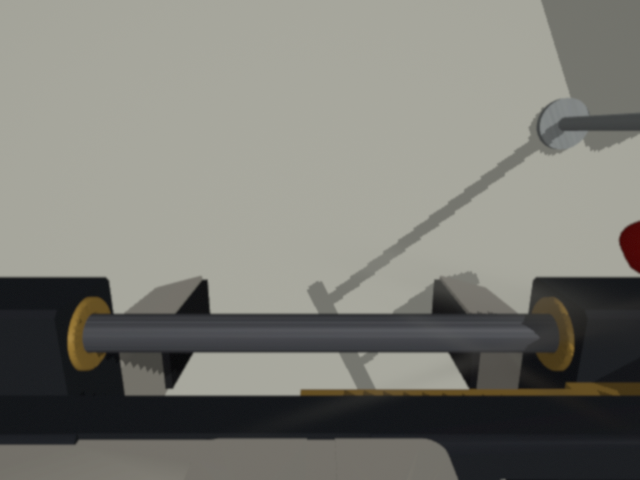

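```bash
cat > h.py <<'E'
import numpy as np
from scipy.optimize import least_squares
from cell import robot, imaging
def ray(c,u,v,z):
    M=np.array(c["world_from_camera"]);d=M[:3,:3]@np.array([(u-c["cx"])/c["fx"],(v-c["cy"])/c["fy"],1]);o=M[:3,3]
    return o+d*(z-o[2])/d[2]
def proj(c,P):
    M=np.array(c["world_from_camera"]);P=np.atleast_2d(P);q=(P-M[:3,3])@M[:3,:3]
    return np.c_[c["fx"]*q[:,0]/q[:,2]+c["cx"],c["fy"]*q[:,1]/q[:,2]+c["cy"]]
E
python3 - <<'E'
from h import *
import cv2
c=imaging.read_camera("top"); s=imaging.read_camera("side")
B=lambda u,v:(275+u/5.7,205+v/5.7)
cor=[B(60,152),B(612,55),B(690,450),B(128,552)]
mod=np.array([[.06,-.085,.01],[-.175,-.085,.01],[-.175,.085,.01],[.06,.085,.01],[-.13,0,.078]])
px=np.array(cor+[B(563,240)])
def W(p,m): 
    cc,ss=np.cos(p[2]),np.sin(p[2]);return np.c_[p[0]+cc*m[:,0]-ss*m[:,1],p[1]+ss*m[:,0]+cc*m[:,1],m[:,2]]
r=least_squares(lambda p:(proj(c,W(p,mod))-px).ravel(),[.4,0,1.6])
print("cradle",r.x,r.fun.round(1))
# compare side: wheel, corner
S=lambda u,v:(220+u/3.5,140+v/3.5)
print("side pred",proj(s,W(r.x,mod)).round(1),S(202,430),S(608,465),S(442,582),S(480,402))
A=lambda u,v:(150+u/5,190+v/5)
e1=ray(c,*A(76,205),.017);e2=ray(c,*A(180,492),.017);print("fl",e1,e2,(e1+e2)/2,np.linalg.norm(e1-e2),np.arctan2(*(e1-e2)[1::-1]))
f1=ray(s,*S(190,187),.017);f2=ray(s,*S(84,256),.017);print("fl side",f1,f2,(f1+f2)/2,np.linalg.norm(f1-f2))
# fence/shoe tops in cradle x
R=np.array([[np.cos(r.x[2]),-np.sin(r.x[2])],[np.sin(r.x[2]),np.cos(r.x[2])]])
for n,(u,v),z in [("fenceTop inner",(136,205),.044),("fence2",(182,455),.044),("shoe",(296,180),.047),("shoe2",(342,420),.047),("rod",(218,205),.012),("rod2",(265,445),.012)]:
    p=ray(c,*B(u,v),z)[:2];print(n,p,R.T@(p-r.x[:2]))
for n,(u,v),z in [("tumbler",(208,188),0.),("compass",(243,341),.028),("mug",(502,272),.085),("pot",(293,180),.0)]: print(n,ray(c,u,v,z))
E
```

```text
cradle [ 0.55763435 -0.05731103  1.73691406] [-1.1 -0.7  0.5 -0.9  1.2  0.6 -0.7  0.7  0.1  0.1]
side pred [[325.3 234.9]
 [393.9 271.8]
 [344.3 304.3]
 [276.1 260.6]
 [356.4 254.8]] (277.7142857142857, 262.8571428571429) (393.7142857142857, 272.8571428571429) (346.2857142857143, 306.2857142857143) (357.1428571428571, 254.85714285714286)
fl [0.63306573 0.29292194 0.017     ] [0.49856697 0.24100004 0.017     ] [0.56581635 0.26696099 0.017     ] 0.14417280948885022 0.368414252744993
fl side [0.63441391 0.29653794 0.017     ] [0.50228408 0.239363   0.017     ] [0.56834899 0.26795047 0.017     ] 0.1439696664078568
fenceTop inner [ 0.60121596 -0.01877979] [ 0.03079439 -0.049353  ]
fence2 [ 0.50091852 -0.03632021] [0.03008009 0.05246415]
shoe [ 0.61010553 -0.08270024] [-0.03371607 -0.04755065]
shoe2 [ 0.51374505 -0.0994865 ] [-0.03433759  0.05025904]
rod [ 0.60665933 -0.05137211] [-0.00224935 -0.04933214]
rod2 [ 0.50795622 -0.06937595] [-0.00368433  0.05098926]
tumbler [0.74004102 0.19861816 0.        ]
compass [0.37805673 0.10796261 0.028     ]
mug [ 0.52006356 -0.46324714  0.085     ]
pot [ 0.75761735 -0.00434804  0.        ]
```

Run:
```python
from h import *
s=imaging.read_camera("side")
for p in [(112,182),(222,157)]:
    f=ray(s,*p,0);print(f,[ (z,proj(s,[f[0],f[1],z]).round().tolist()) for z in (.1,.2,.3,.35,.4)])
w=imaging.read_camera("wrist")
print(ray(w,563,123,0))
```

```text
[ 2.50725233e-01  7.16569372e-01 -1.11022302e-16] [(0.1, [[105.0, 154.0]]), (0.2, [[97.0, 124.0]]), (0.3, [[88.0, 92.0]]), (0.35, [[84.0, 75.0]]), (0.4, [[79.0, 57.0]])]
[6.38704692e-01 6.94455323e-01 1.11022302e-16] [(0.1, [[219.0, 131.0]]), (0.2, [[215.0, 103.0]]), (0.3, [[211.0, 74.0]]), (0.35, [[209.0, 58.0]]), (0.4, [[207.0, 42.0]])]
[0.25109832 0.70248959 0.        ]
```

Request:
{"method": "send_rows", "body": {"plan": [[[0.034, -0.021, 0], [0, 0, 0.082], 0], [[0.034, -0.021, 0], [0, 0, 0.082], 0], [[0.034, -0.021, 0], [0, 0, 0.082], 0], [[0.034, -0.021, 0], [0, 0, 0.082], 0], [[0.034, -0.021, 0], [0, 0, 0.082], 0], [[0.034, -0.021, 0], [0, 0, 0.082], 0], [[0.034, -0.021, 0], [0, 0, 0.082], 0], [[0.034, -0.021, 0], [0, 0, 0.082], 0], [[0.034, -0.021, 0], [0, 0, 0.082], 0], [[0.034, -0.021, 0], [0, 0, 0.082], 0], [[0, 0, -0.03], [0, 0, 0], 0], [[0, 0, -0.03], [0, 0, 0], 0], [[0, 0, 0], [0, 0, 0], 0], [[0, 0, 0], [0, 0, 0], 0]], "newtons": 25}}

```text
time: 1.75
tool_pos: [0.5649, 0.2645, 0.167]
tool_rot: [3.141, -0.001, -2.764]
contact_force: [0.1, -0.0, 0.7]
opening: 0.092
```

Run:
```python
from h import *
import cv2
o=robot.observe();print(o["tool_pos"],o["tool_rot"],o["qpos"])
w=imaging.read_camera("wrist");im=w["pixels"][:,:,::-1].copy()
for a in (-.075,0,.075):
    p=proj(w,[.567+a*np.cos(.368),.2675+a*np.sin(.368),.017])[0];print(p);cv2.circle(im,tuple(int(t) for t in p),4,(0,255,0),1)
cv2.imwrite("pics/w1.png",im)
```

```text
[0.56489243 0.26449511 0.16703436] [ 3.14143845e+00 -6.63234276e-04 -2.76423505e+00] [ 3.15052016e-01  5.71059080e-01  1.32007438e+00  1.18617708e-04
  1.25113075e+00 -1.63313918e+00]
[324.29796407 124.08850957]
[323.14235696 225.93648274]
[322.11764001 316.24861776]
```

View pics/w1.png

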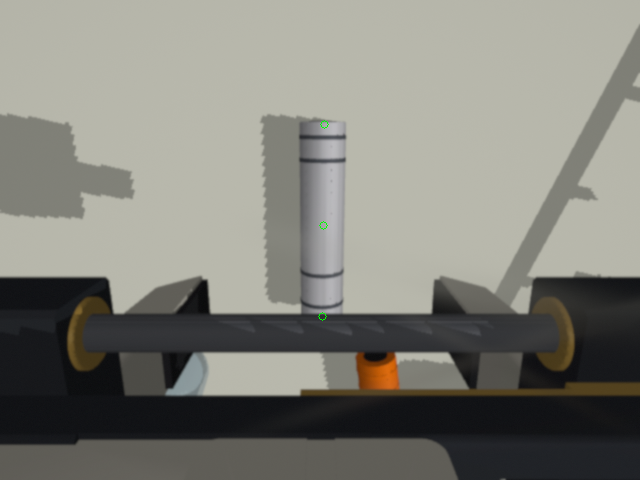

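Request:
{"method": "send_rows", "body": {"plan": [[[0.001, 0.0015, -0.04], [0, 0, 0], 0], [[0.001, 0.0015, -0.04], [0, 0, 0], 0], [[0, 0, -0.04], [0, 0, 0], 0], [[0, 0, -0.025], [0, 0, 0], 0], [[0, 0, -0.015], [0, 0, 0], 0], [[0, 0, 0], [0, 0, 0], 60], [[0, 0, 0], [0, 0, 0], 110], [[0, 0, 0], [0, 0, 0], 180], [[0, 0, 0], [0, 0, 0], 255], [[0, 0, 0], [0, 0, 0], 255], [[0, 0, 0], [0, 0, 0], 255], [[0, 0, 0], [0, 0, 0], 255]], "newtons": 25}}

```text
time: 3.0
tool_pos: [0.567, 0.2674, 0.0069]
tool_rot: [3.142, 0.0, -2.764]
contact_force: [0.4, 0.7, -1.0]
opening: 0.0403
```

Request:
{"method": "send_rows", "body": {"plan": [[[0, 0, 0], [0, 0, 0], 255], [[0, 0, 0], [0, 0, 0], 255], [[0, 0, 0], [0, 0, 0], 255], [[0, 0, 0], [0, 0, 0], 255]]}}

```text
time: 3.4
tool_pos: [0.5671, 0.2673, 0.0068]
tool_rot: [-3.141, 0.0, -2.764]
contact_force: [-0.3, -2.2, 1.9]
opening: 0.0335
```

Request:
{"method": "send_rows", "body": {"plan": [[[0, 0, 0.03], [0, 0, 0], 255], [[0, 0, 0.04], [0, 0, 0], 255], [[0, 0, 0.045], [0, 0, 0], 255], [[-0.001, -0.032, 0], [0, 0, -0.02], 255], [[-0.001, -0.032, 0], [0, 0, -0.021], 255], [[-0.001, -0.032, 0], [0, 0, -0.021], 255], [[-0.001, -0.032, 0], [0, 0, -0.021], 255], [[-0.001, -0.032, 0], [0, 0, -0.021], 255], [[-0.001, -0.032, 0], [0, 0, -0.021], 255], [[-0.001, -0.032, 0], [0, 0, -0.021], 255], [[-0.001, -0.032, 0], [0, 0, -0.021], 255], [[-0.001, -0.032, 0], [0, 0, -0.021], 255], [[-0.001, -0.033, 0], [0, 0, -0.021], 255], [[0, 0, 0], [0, 0, 0], 255], [[0, 0, -0.03], [0, 0, 0], 255], [[0, 0, 0], [0, 0, 0], 255]]}}

```text
time: 5.0
tool_pos: [0.5541, -0.0527, 0.0884]
tool_rot: [3.138, -0.007, -2.974]
contact_force: [-0.4, -0.3, -4.2]
opening: 0.0332
```

Run:
```python
from h import *
import cv2
o=robot.observe();print(o["tool_pos"],o["tool_rot"],o["qpos"],o["contact_force"])
for n in("wrist","side"):
  w=imaging.read_camera(n);im=w["pixels"][:,:,::-1].copy()
  if n=="side": im=cv2.resize(im[120:320,220:420],None,fx=3,fy=3,interpolation=2)
  cv2.imwrite(f"pics/{n}2.png",im)
```

```text
[ 0.55414182 -0.05274182  0.08838176] [ 3.13805466 -0.00709014 -2.97378402] [-2.32860890e-01  5.47197081e-01  1.60981224e+00  5.88030988e-04
  9.92491945e-01 -1.97177668e+00] [-0.40331815 -0.31231108 -4.24187363]
```

View pics/wrist2.png

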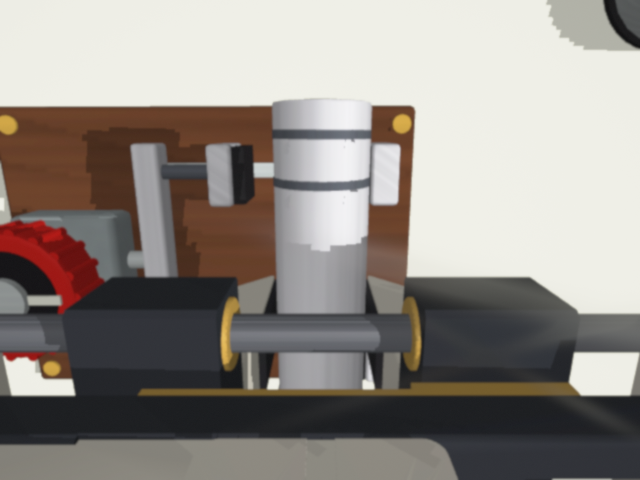

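View pics/side2.png

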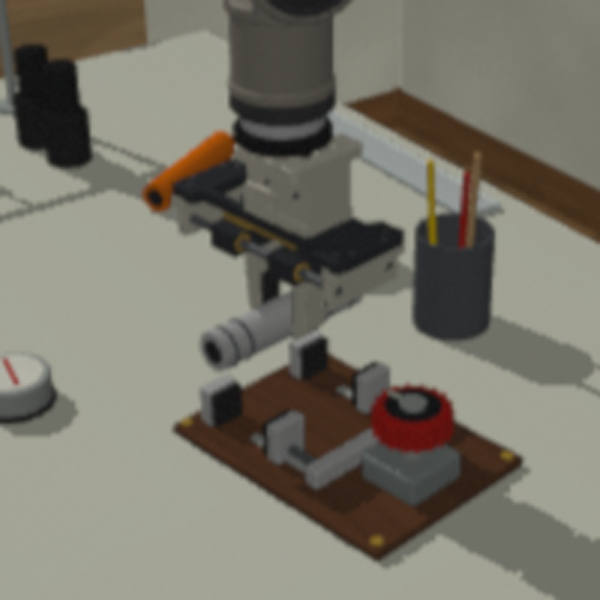

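Run:
```python
from h import *
w=imaging.read_camera("wrist")
o=np.array([.5576,-.0573]);a=1.737;R=np.array([[np.cos(a),-np.sin(a)],[np.sin(a),np.cos(a)]])
for n,u,v,z in [("fence in near top",373,203,.044),("fence in far",371,144,.044),("fence outer",401,203,.044),("shoe face",253,200,.047),("shoe2",250,146,.047),("screw",402,124,.01),("screw2",7,125,.01),("screw3",52,369,.01),("boardcorner",414,107,.01),("tipend fl",322,101,.098)]:
    p=ray(w,u,v,z);print(n,p.round(4),(R.T@(p[:2]-o)).round(4))
t=robot.observe()["tool_pos"];print((R.T@(t[:2]-o)).round(4))
```

```text
fence in near top [ 0.52   -0.0321  0.044 ] [0.0311 0.0329]
fence in far [ 0.4919 -0.0388  0.044 ] [0.0291 0.0617]
fence outer [ 0.5177 -0.0182  0.044 ] [0.0451 0.0329]
shoe face [ 0.5281 -0.0912  0.047 ] [-0.0286  0.0347]
shoe2 [ 0.5025 -0.096   0.047 ] [-0.029   0.0607]
screw [ 0.4786 -0.0197  0.01  ] [0.0501 0.0717]
screw2 [ 0.5162 -0.2369  0.01  ] [-0.1703  0.0706]
screw3 [ 0.6672 -0.2111  0.01  ] [-0.1698 -0.0826]
boardcorner [ 0.4686 -0.0152  0.01  ] [0.0563 0.0808]
tipend fl [ 0.48   -0.0651  0.098 ] [0.0051 0.0778]
[ 0.0043 -0.0002]
```

Request:
{"method": "send_rows", "body": {"plan": [[[0, -0.001, -0.025], [0, 0, 0], 255], [[0, -0.001, -0.025], [0, 0, 0], 255], [[0, 0, -0.013], [0, 0, 0], 255], [[0, 0, -0.006], [0, 0, 0], 255], [[0, 0, 0], [0, 0, 0], 255], [[0, 0, 0], [0, 0, 0], 255]]}}

```text
time: 5.75
tool_pos: [0.5578, -0.0557, 0.0238]
tool_rot: [-3.141, 0.002, -2.973]
contact_force: [0.9, -0.4, -2.0]
opening: 0.033
```

Run:
```python
from h import *
import cv2
o=robot.observe();print(o["tool_pos"],o["tool_rot"],o["contact_force"])
for n in("wrist","side"):
  w=imaging.read_camera(n);im=w["pixels"][:,:,::-1].copy()
  if n=="side": im=cv2.resize(im[120:320,220:420],None,fx=3,fy=3,interpolation=2)
  cv2.imwrite(f"pics/{n}3.png",im)
```

```text
[ 0.55777261 -0.05567834  0.02378136] [-3.14098242e+00  1.69990874e-03 -2.97322468e+00] [ 0.90014973 -0.40473522 -2.02602794]
```

View pics/wrist3.png

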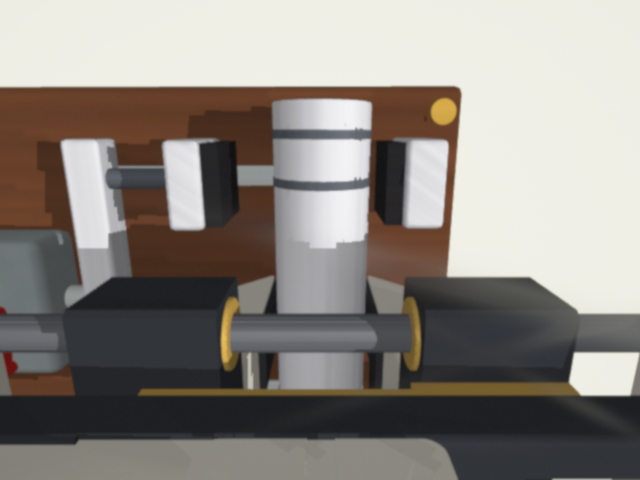

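View pics/side3.png

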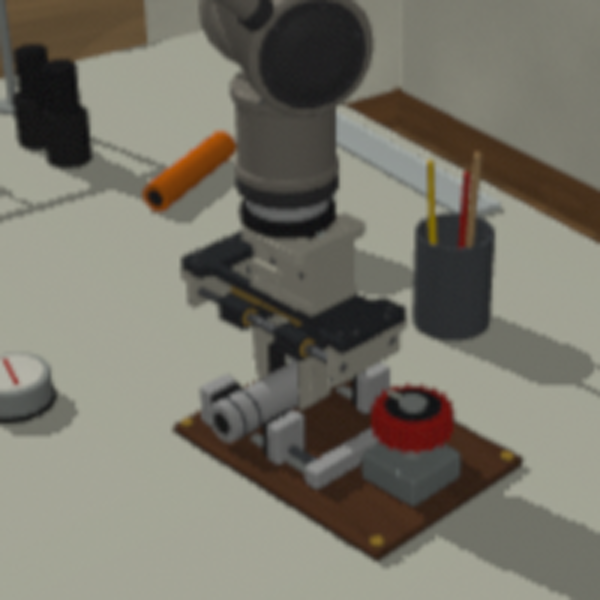

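Request:
{"method": "send_rows", "body": {"plan": [[[0, 0, -0.003], [0, 0, 0], 255], [[0, 0, -0.002], [0, 0, 0], 255], [[0, 0, 0], [0, 0, 0], 255], [[0, 0, 0], [0, 0, 0], 255]]}}

```text
time: 6.25
tool_pos: [0.5569, -0.0556, 0.0177]
tool_rot: [3.141, -0.0, -2.973]
contact_force: [0.3, -1.1, -2.3]
opening: 0.0331
```

Request:
{"method": "send_rows", "body": {"plan": [[[0, 0, -0.001], [0, 0, 0], 255], [[0, 0, 0], [0, 0, 0], 255], [[0, 0, 0], [0, 0, 0], 150], [[0, 0, 0], [0, 0, 0], 130], [[0, 0, 0], [0, 0, 0], 105], [[0, 0, 0], [0, 0, 0], 105], [[0, 0, 0], [0, 0, 0], 105]]}}

```text
time: 6.95
tool_pos: [0.557, -0.0556, 0.0168]
tool_rot: [3.142, 0.0, -2.973]
contact_force: [0.1, -0.0, -0.0]
opening: 0.0536
```

Request:
{"method": "send_rows", "body": {"plan": [[[0, 0, 0.01], [0, 0, 0], 105], [[0, 0, 0.02], [0, 0, 0], 105], [[0, 0, 0.04], [0, 0, 0], 90], [[0, 0, 0.04], [0, 0, 0], 50], [[0, 0, 0.01], [0, 0, 0], 0], [[0, 0, 0], [0, 0, 0], 0]]}}

```text
time: 7.55
tool_pos: [0.558, -0.0558, 0.1392]
tool_rot: [-3.14, 0.004, -2.973]
contact_force: [0.3, -0.8, 0.2]
opening: 0.0787
```

Run:
```python
from h import *
import cv2
o=robot.observe();print(o["tool_pos"],o["tool_rot"],o["qpos"],o["torque"])
for n in("wrist","side"):
  w=imaging.read_camera(n);im=w["pixels"][:,:,::-1].copy()
  if n=="side": im=cv2.resize(im[120:320,220:420],None,fx=3,fy=3,interpolation=2)
  cv2.imwrite(f"pics/{n}4.png",im)
```

```text
[ 0.5580311  -0.05583217  0.13918556] [-3.13980097  0.0043829  -2.97328566] [-2.36420089e-01  4.86257325e-01  1.55387379e+00  8.86814763e-05
  1.09672722e+00 -1.97555979e+00] [0.05490258 0.04941436 0.00050576]
```

View pics/wrist4.png

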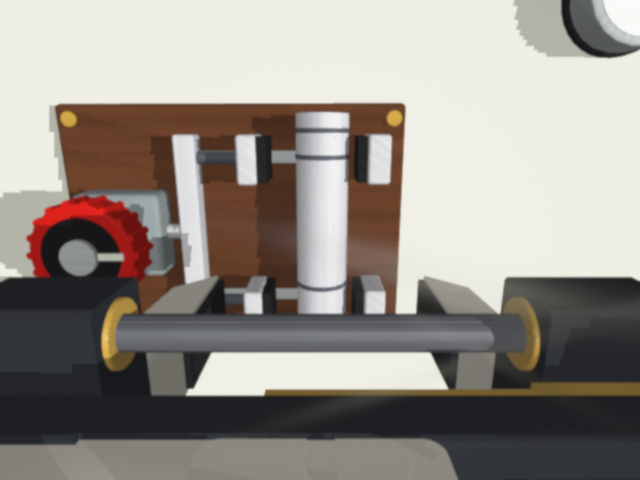

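View pics/side4.png

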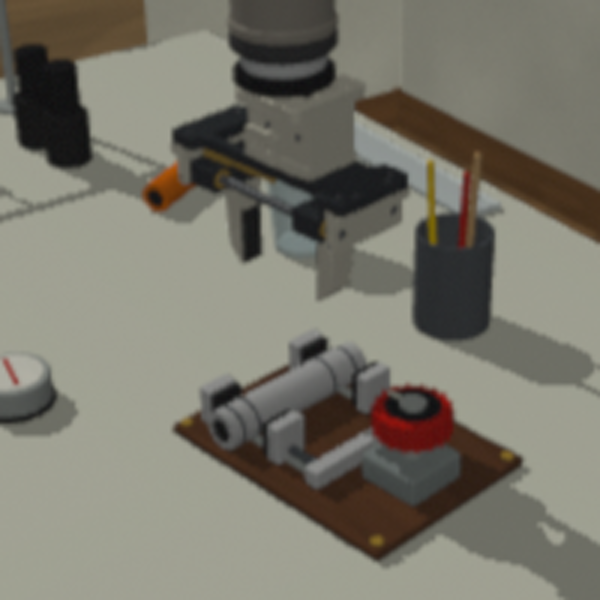

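Run:
```python
from h import *
w=imaging.read_camera("wrist")
for z in (.078,.082): print(ray(w,77,258,z))
t=imaging.read_camera("top")
print(ray(t,275+563/5.7,205+242/5.7,.078))
print("pred", proj(w,[.579,-.1855,.078]))
```

```text
[ 0.57851641 -0.18644913  0.078     ]
[ 0.57687577 -0.18422233  0.082     ]
[ 0.57865754 -0.18532496  0.078     ]
pred [[ 78.73521577 259.11109711]]
```

Request:
{"method": "send_rows", "body": {"plan": [[[0.004, -0.026, 0], [0, 0, 0.12], 0], [[0.004, -0.026, 0], [0, 0, 0.12], 0], [[0.004, -0.026, 0], [0, 0, 0.12], 0], [[0.004, -0.026, 0], [0, 0, 0.12], 0], [[0.005, -0.026, 0], [0, 0, 0.12], 0], [[0, 0, 0], [0, 0, 0], 0], [[0, 0, 0], [0, 0, 0], 0]]}}

```text
time: 8.45
tool_pos: [0.5771, -0.1856, 0.135]
tool_rot: [3.138, -0.001, -2.376]
contact_force: [0.4, -0.0, 1.0]
opening: 0.0919
```

Run:
```python
from h import *
import cv2
o=robot.observe();print(o["tool_pos"],o["tool_rot"],o["qpos"],o["torque"])
for n in("wrist","top"):
  w=imaging.read_camera(n);im=w["pixels"][:,:,::-1].copy()
  if n=="top": im=cv2.resize(im[170:320,270:420],None,fx=4,fy=4,interpolation=2)
  cv2.imwrite(f"pics/{n}5.png",im)
```

```text
[ 0.57712344 -0.18555134  0.13504024] [ 3.13837387e+00 -8.81962666e-04 -2.37617434e+00] [-4.37612681e-01  5.71431178e-01  1.41423011e+00  3.64718663e-04
  1.15925204e+00 -2.77397236e+00] [ 0.11917759 -0.00140447  0.00965226]
```

View pics/wrist5.png

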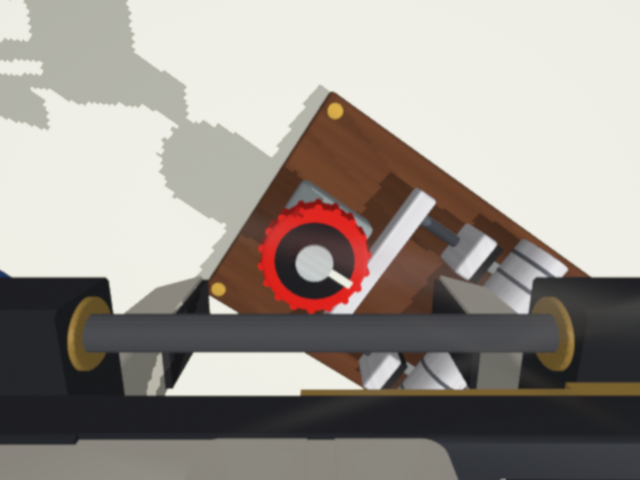

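Run:
```python
from h import *
w=imaging.read_camera("wrist");o=robot.observe();print(o["tool_pos"],o["tool_rot"])
print(ray(w,314,257,.078),ray(w,314,263,.082))
print(proj(w,[.5785,-.186,.078]),proj(w,[*o["tool_pos"][:2],.078]))
```

```text
[ 0.57756809 -0.1844828   0.13611213] [ 3.13997976e+00 -3.62004762e-04 -2.37346227e+00]
[ 0.57940121 -0.18760122  0.078     ] [ 0.58090689 -0.18608489  0.082     ]
[[317.26142169 257.81020921]] [[320.44768491 258.47883957]]
```

Request:
{"method": "send_rows", "body": {"plan": [[[0.001, -0.001, -0.03], [0, 0, 0], 0], [[0, 0, -0.03], [0, 0, 0], 0], [[0, 0, -0.018], [0, 0, 0], 0], [[0, 0, -0.008], [0, 0, 0], 0], [[0, 0, 0], [0, 0, 0], 0], [[0, 0, 0], [0, 0, 0], 0]]}}

```text
time: 9.2
tool_pos: [0.5796, -0.1864, 0.0517]
tool_rot: [-3.14, 0.001, -2.373]
contact_force: [-0.5, 0.6, -0.3]
opening: 0.0921
```

Request:
{"method": "send_rows", "body": {"plan": [[[0, 0, -0.001], [0, 0, 0], 40], [[0, 0, 0], [0, 0, 0], 70], [[0, 0, 0], [0, 0, 0], 90], [[0, 0, 0], [0, 0, 0], 120], [[0, 0, 0], [0, 0, 0], 150], [[0, 0, 0], [0, 0, 0], 180], [[0, 0, 0], [0, 0, 0], 200]], "newtons": 40}}

```text
time: 9.9
tool_pos: [0.5799, -0.1875, 0.0501]
tool_rot: [-3.139, 0.001, -2.374]
contact_force: [4.2, -3.7, -1.3]
opening: 0.059
```

Run:
```python
from h import *
o=robot.observe();print(o["tool_pos"],o["tool_rot"],o["contact_force"],o["torque"],o["opening"],o["qpos"])
```

```text
[ 0.57986212 -0.18750169  0.05009066] [-3.13908954e+00  6.11863144e-04 -2.37364443e+00] [ 4.16000267 -3.69331766 -1.30687813] [-0.33883352 -0.32769644  0.06712974] 0.05897568153799737 [-4.38270231e-01  6.72034244e-01  1.49231182e+00 -3.87721392e-04
  9.74689866e-01 -2.77679675e+00]
```

Request:
{"method": "send_rows", "body": {"plan": [[[0.0005, -0.0007, 0], [0, 0, -0.05], 255], [[0, 0, 0], [0, 0, -0.1], 255], [[0, 0, 0], [0, 0, -0.12], 255], [[0, 0, 0], [0, 0, -0.12], 255], [[0, 0, 0], [0, 0, -0.12], 255], [[0, 0, 0], [0, 0, -0.12], 255], [[0, 0, 0], [0, 0, -0.12], 255], [[0, 0, 0], [0, 0, -0.12], 255], [[0, 0, 0], [0, 0, -0.12], 255], [[0, 0, 0], [0, 0, -0.12], 255], [[0, 0, 0], [0, 0, -0.12], 255], [[0, 0, 0], [0, 0, -0.12], 255], [[0, 0, 0], [0, 0, 0], 255]]}}

```text
time: 11.2
tool_pos: [0.5798, -0.1869, 0.0501]
tool_rot: [3.141, 0.0, 2.558]
contact_force: [2.5, 2.3, 1.6]
opening: 0.0591
```

```bash
cat > st.py <<'E'
from h import *
import cv2,sys
o=robot.observe();print(o["time"],o["tool_pos"].round(4) if hasattr(o["tool_pos"],'round') else o["tool_pos"],o["tool_rot"],"F",o["contact_force"],"T",o["torque"],o["opening"],"q6",o["qpos"][5])
if len(sys.argv)>1:
  for n in("top","side"):
    im=imaging.read_camera(n)["pixels"][:,:,::-1]
    im=im[200:320,270:410] if n=="top" else im[190:320,260:410]
    cv2.imwrite(f"pics/{n}{sys.argv[1]}.png",cv2.resize(im,None,fx=4.5,fy=4.5,interpolation=2))
E
python3 st.py 6
```

```text
11.2 [ 0.5798 -0.1869  0.0501] [3.14065059e+00 4.43427850e-04 2.55846673e+00] F [2.5175654  2.26189119 1.60590884] T [ 0.2366731  -0.25743224 -0.14539593] 0.059095642002258905 q6 -1.4262760776201144
```

View pics/side6.png

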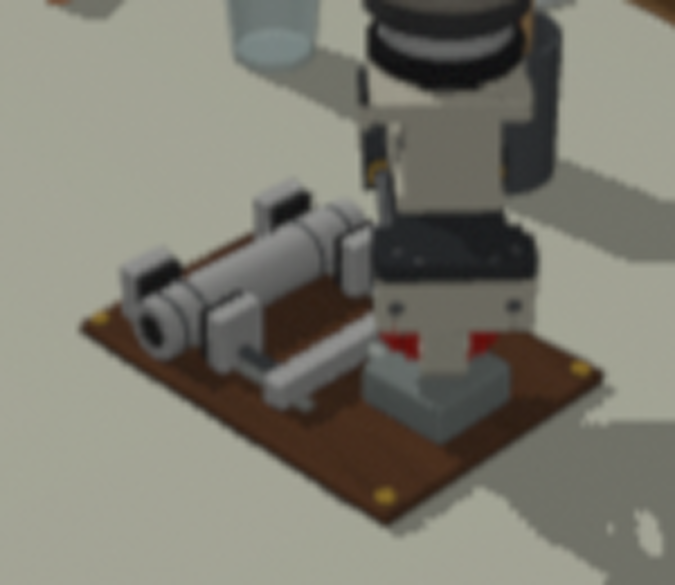

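Request:
{"method": "send_rows", "body": {"plan": [[[0, 0, 0], [0, 0, -0.1], 255], [[0, 0, 0], [0, 0, -0.12], 255], [[0, 0, 0], [0, 0, -0.12], 255], [[0, 0, 0], [0, 0, -0.12], 255], [[0, 0, 0], [0, 0, -0.12], 255], [[0, 0, 0], [0, 0, -0.12], 255], [[0, 0, 0], [0, 0, -0.12], 255], [[0, 0, 0], [0, 0, -0.12], 255], [[0, 0, 0], [0, 0, -0.06], 255], [[0, 0, 0], [0, 0, -0.05], 255], [[0, 0, 0], [0, 0, -0.05], 255], [[0, 0, 0], [0, 0, -0.05], 255], [[0, 0, 0], [0, 0, -0.05], 255]]}}

```text
time: 12.6
tool_pos: [0.5804, -0.1867, 0.0501]
tool_rot: [3.14, -0.001, 1.361]
contact_force: [4.6, 2.9, 0.8]
opening: 0.0592
```

```bash
python3 st.py 7
```

```text
12.6 [ 0.5804 -0.1867  0.0501] [ 3.13968212e+00 -6.80989183e-04  1.36131667e+00] F [4.63288853 2.87348419 0.75874967] T [ 0.43108298 -0.54185298  0.1873502 ] 0.059210354762459685 q6 -0.22875498761154953
```

View pics/side7.png

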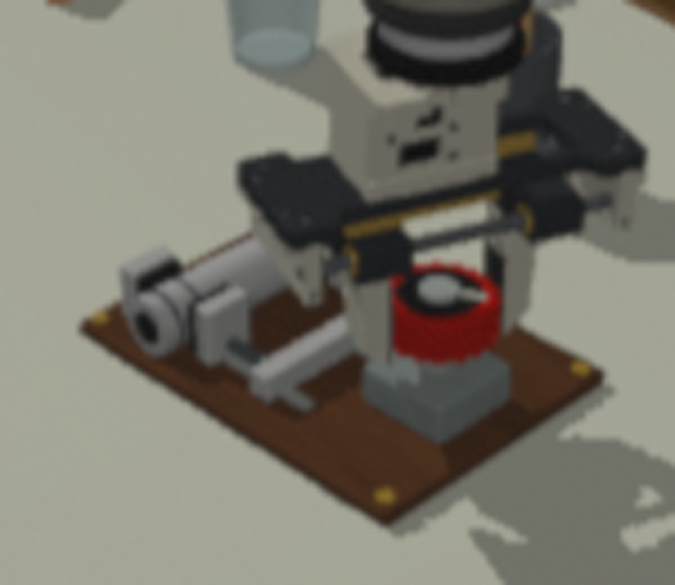

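View pics/top7.png

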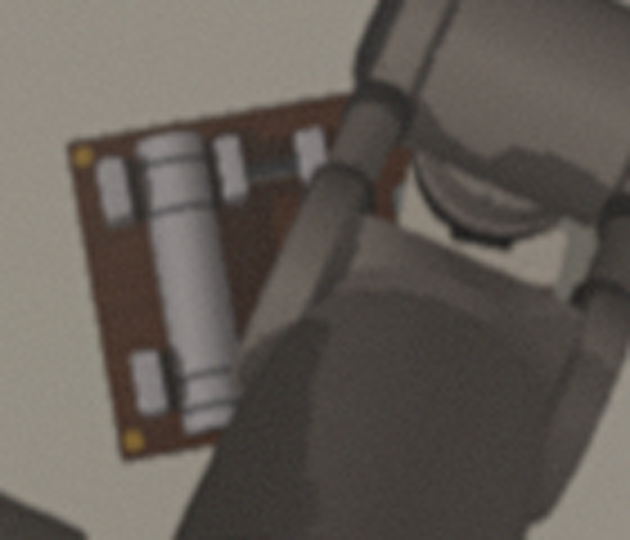

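Request:
{"method": "send_rows", "body": {"plan": [[[0, 0, 0], [0, 0, -0.04], 255], [[0, 0, 0], [0, 0, -0.05], 255], [[0, 0, 0], [0, 0, -0.05], 255], [[0, 0, 0], [0, 0, -0.05], 255], [[0, 0, 0], [0, 0, -0.05], 255], [[0, 0, 0], [0, 0, -0.04], 255], [[0, 0, 0], [0, 0, -0.04], 255], [[0, 0, 0], [0, 0, -0.04], 255]]}}

```text
time: 13.5
tool_pos: [0.5805, -0.1868, 0.0501]
tool_rot: [3.14, -0.001, 1.002]
contact_force: [5.3, 3.1, 0.8]
opening: 0.0591
```

```bash
python3 st.py
```

```text
13.5 [ 0.5805 -0.1868  0.0501] [ 3.13967766e+00 -1.27035759e-03  1.00196738e+00] F [5.28858648 3.12469209 0.83739435] T [ 0.46885884 -0.58994389  0.3224243 ] 0.05914862862057256 q6 0.13070460840788597
```

Request:
{"method": "send_rows", "body": {"plan": [[[0, 0, 0], [0, 0, -0.03], 255], [[0, 0, 0], [0, 0, -0.03], 255], [[0, 0, 0], [0, 0, -0.02], 255]]}}

```text
time: 13.8
tool_pos: [0.5805, -0.1868, 0.0501]
tool_rot: [3.14, -0.001, 0.923]
contact_force: [5.7, 3.2, -0.2]
opening: 0.0593
```

```bash
python3 st.py 8
```

```text
13.8 [ 0.5805 -0.1868  0.0501] [ 3.13971372e+00 -1.35728566e-03  9.22667058e-01] F [ 5.72708106  3.24539095 -0.21925531] T [ 0.42459935 -0.63348876  0.3900529 ] 0.05931927139910056 q6 0.21004955383428123
```

View pics/top8.png

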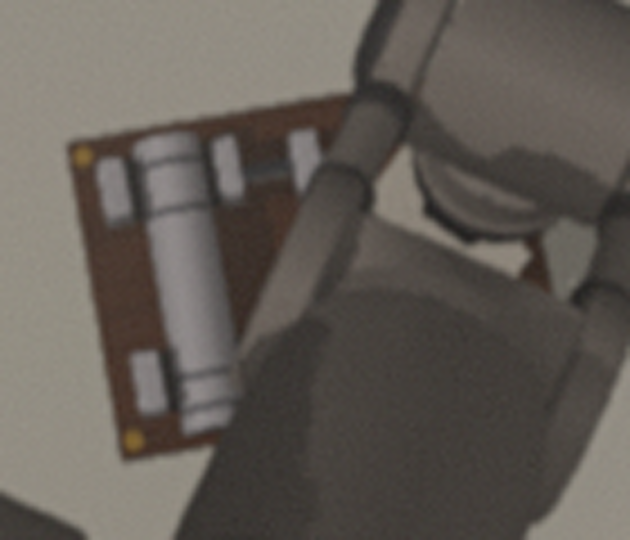

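View pics/side8.png

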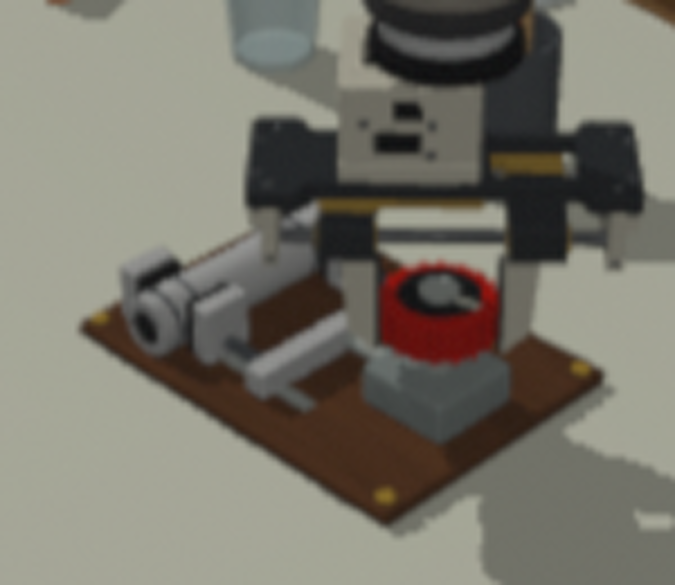

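Request:
{"method": "send_rows", "body": {"plan": [[[0, 0, 0], [0, 0, -0.02], 255], [[0, 0, 0], [0, 0, -0.02], 255], [[0, 0, 0], [0, 0, -0.02], 255]]}}

```text
time: 14.2
tool_pos: [0.5806, -0.1869, 0.0501]
tool_rot: [3.14, -0.001, 0.863]
contact_force: [5.5, 3.6, -0.0]
opening: 0.0592
```

```bash
python3 st.py
```

```text
14.2 [ 0.5806 -0.1869  0.0501] [ 3.13968653e+00 -1.45862558e-03  8.63018814e-01] F [ 5.48542719  3.55878447 -0.01486439] T [ 0.42103679 -0.63068161  0.43721229] 0.059237499823052736 q6 0.2697266074384894
```

Request:
{"method": "send_rows", "body": {"plan": [[[0, 0, 0], [0, 0, 0], 60], [[0, 0, 0], [0, 0, 0], 40], [[0, 0, 0], [0, 0, 0], 0], [[0, 0, 0], [0, 0, 0], 0], [[0, 0, 0], [0, 0, 0], 0], [[0, 0, 0.02], [0, 0, 0], 0], [[0, 0, 0.04], [0, 0, 0], 0], [[0, 0, 0.04], [0, 0, 0], 0], [[0, 0, 0.04], [0, 0, 0], 0], [[0, -0.04, 0.02], [0, 0, 0], 0], [[0, -0.04, 0], [0, 0, 0], 0], [[0, -0.04, 0], [0, 0, 0], 0], [[0, 0, 0], [0, 0, 0], 0], [[0, 0, 0], [0, 0, 0], 0]]}}

```text
time: 15.6
tool_pos: [0.5789, -0.3079, 0.2091]
tool_rot: [-3.14, -0.0, 0.858]
contact_force: [0.2, 1.1, -0.5]
opening: 0.0921
```

```bash
python3 st.py 9
```

```text
15.6 [ 0.5789 -0.3079  0.2091] [-3.14039711e+00 -1.28059252e-04  8.58082143e-01] F [ 0.20205951  1.06909511 -0.45594198] T [-0.0438974   0.18192411  0.02399329] 0.09209337331082687 q6 0.10687507401062812
```

View pics/top9.png

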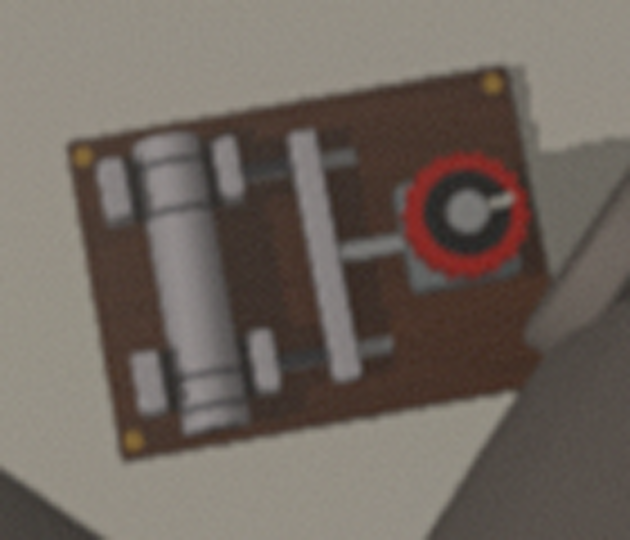

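View pics/side9.png

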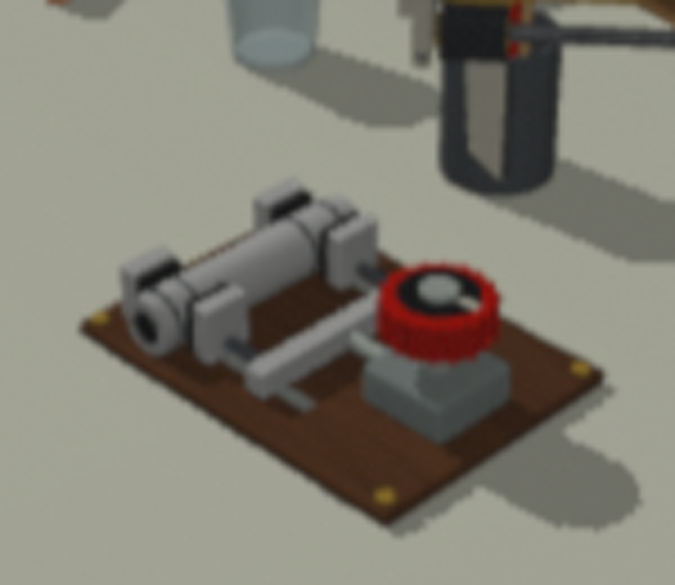

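Run:
```python
from cell import robot
print(robot.hand_in())
```

```text
the job is handed in; nothing more can be done
None
```

The flashlight is stowed in the cradle and the tension wheel is wound firm. I handed the job in at about 15.6 s of the 72 s allowed, and hand-in gave no verdict.

- **Flashlight:** I picked it up across its middle and laid it on the board between the shoe pads and the fence posts. The fingers read almost no contact force after release, and pictures showed it lying along the posts.
- **Wheel:** I wound it clockwise by about 3.1 rad in one grasp. The torque rose from 0.19 N m (friction alone) to 0.44 N m, at close to the stated spring rate. That puts the springs at about 0.24 N m, or 30 N. I then let go and moved the arm clear.
- **Last checks:** The last top and side pictures show the flashlight pinched between shoe and fence. The wheel's pointer has turned about 178°, so it did not spring back noticeably. The gap from shoe to fence measures about 34 mm, allowing about 4 mm for each rubber face.
- **Not checked:** I could not measure the clamping force after letting go. From the stated friction limit I expect about 25 N. I did not measure the bystanders' positions at the end; the arm did not go near any of them.

No check failed. Readings of the cradle's position from different cameras differed by up to about 4 mm, which the fit could absorb.

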